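Isolate the bench power supply and lever off its fuse cover

ROBOT

A 6-joint arm with a two-finger parallel gripper is mounted at the origin on a cart in front of the work surface, level with it; the furniture and walls round the work are solid. World frame = base frame: x ahead of the robot, y to its left, z up, the work surface at z = 0. Lengths are in m, angles in rad, forces in N, time in s.
With the tool pointing down it reaches from about 0.3 to 0.875 m from the base axis. Payload 6.4 kg.
Tool frame: the origin (TCP) lies between the finger pads; the fingertips stand 25 mm ahead of it and the grasp point (between the pads) lies 6 mm ahead of it; z points along the fingers, y is the line along which they close (so a half turn about z gives the same grasp; the last joint's range is limited). The gripper opens to 85 mm and grips with 20 to 120 N. Pads are 22 mm wide; open, the fingers measure 114 mm over their backs; the gripper's body (76 mm by 85 mm) begins 54 mm behind the grasp point. The pads swing forward as they close: fully open they stand 13 mm farther back than shut.
Start: joints at [0.955, 0.181, 1.607, -0, 1.354, -0.206], TCP at [0.229, 0.527, 0.234] pointing down, gripper open.
Joint ranges: [-2.99, 2.99], [-0.89, 2.07], [0.3, 2.58], [-1.14, 4.28], [0, 2.63], [-3.12, 3.12]. Speed limits (rad/s): [2.57, 2.57, 3.01, 3.14, 3.14, 3.14].

INTERFACE

Orientations are given as a unit quaternion [w, x, y, z].
In Python, from bench import ctrl gives the robot as it stands.
- The arm moves only by the tool servo_tool, never from a script. Its argument "series" is text: rows parted by semicolons, each of 7 numbers parted by spaces: the gripper command: -1 is fully open, 1 is shut, values between are in proportion, then the shift along the tool's x, y, z in m, then the turn, a rotation vector about the tool's x, y, z in degrees. A call has 1 to 12 rows; each row is the pose to reach, as a shift and turn from the pose commanded when the call began, along the tool's axes at that moment; what a row does not reach only later rows make up. A row lasts 1/12 s, in which the tool goes at most 41.7 mm and 7.16 degrees, less where a joint would pass 70% of its speed; a pose out of reach is approached as far as the arm can. A call with a gripper value outside its range is refused whole. The fingers move at their own pace and stop on an object; the grip force is fixed at half the most. Time passes only in rows, so rows that repeat a pose let the fingers close. It gives the time, the measured TCP pose, the force, the opening and the grip force at its end, in the units of the state.
- ctrl.get_obs(): the state, without advancing time (a new reading comes with each control period).
- ctrl.camera(name): name is "scene" or "side" or "wrist"; returns a dict with "img" (384x512x3 uint8, red, green, blue), "z_map" (384x512 float32, m along the optical axis (not along the pixel's ray), 0 where there is no reading), "fovy" (degrees; the focal length in pixels is half the picture's height over the tangent of half this angle, whatever the lens; pixels are square), "cx", "cy" (the principal point, pixels), "extrinsics" (4x4, takes a point from camera to world coordinates); the wrist camera has in their place "T_tool_cam" (4x4, takes a point from camera to tool coordinates, whose origin is the TCP and whose axes are the flange's). Camera axes: x right, y down, z forward; pixel columns grow to the right and rows downward; lengths in m; the calibration is good to about 2 mm. A picture is of the moment at which its call begins: read the wrist's pose just before it.
- ctrl.hand_in(): hands the job in; it is judged then, once.
The state is a dict: "time_s": time; "q": joint angles; "dq": joint speeds; "joint_efforts": joint torques, N m; "eef_pos": TCP position; "eef_rot": TCP orientation; "wrist_force": force on the tool from outside, world axes, zero at the start; "torque": the same for the moment, N m; "opening": opening from 0.0 (shut) to 1.0 (fully open); "grasp_force": force on a finger pad.
Only numpy, scipy, OpenCV 4.12 (cv2) and the standard library are available. Lean on these libraries where they do the work, as an engineer would, in place of code of your own. Each camera call takes 0.05 s, during which the arm holds its last target. There are 200 camera calls.

TASK

The fuses of the bench power supply are to be checked. First switch it off: turn the rotary switch until its pointer clicks in at the single white dot. Then take the flat pry tool, lever the snapped-on fuse cover up at the notch in its upper edge and get it right out of its seat, down the slope, so that both fuses lie open (it may stay on the front of the panel or come down on the worktop), lay the tool down on the worktop and leave everything else where it stands.

Things in the scene. Friction and masses are not known exactly. Their poses are not given: they have to be found in the camera images.
- power_supply: Grey bench power supply with white side cheeks, 230 mm wide, 125 mm deep, 86 mm high, fixed to the worktop, front to the robot. Its front is a panel sloping at 30 deg. Origin under its centre; x to its back, y to the robot's left. On top, behind the panel, is a flat strip 20 mm deep with vents, then the upright back.
- panel: Front panel, rises away from the robot at 30 deg to level. Origin: centre of the cover's seat, on the panel face, 51 mm above the worktop. x up the slope, y to the left, z straight out of the panel. Face spans x -52 (25 mm above the worktop) to 66 mm. Cover surround: side bars at y +-34.5 to 40, upper bars at x 33 to 46, 8 mm high, open at the lower end. Two fuses under the cover, in a sunk well, x -15 to 15 mm.
- pry_notch (a point): Point of the panel face below the middle of the seated cover's upper edge (panel x 31, y 0, z 0 mm); it does not move with the cover. Here a pry pocket, |y| < 11 mm, is sunk 10 mm into the panel from x = 22 (under the cover's edge) to x = 46 mm, open above between the two upper bars.
- pry_fulcrum (a point): Middle of the pocket's upper rim, level with the panel face (panel x 46, y 0, z 0 mm): the fulcrum. With the underside of the blade on it, handle up the slope and away from the robot, a blade leaning 8 to 16 deg tip-down from the panel face passes freely under the cover's edge; its tip may go to panel x = 23. Pushing the handle down then raises the cover's edge.
- fuse_cover: White fuse cover that snaps on, a shallow smooth plastic cap, 61 mm along the slope x 64 x 10 mm high, 30 g, 2.5 mm walls. Seated, its frame equals the panel's; it spans x -30 to 31, y -32 to 32, z 0 to 10 mm. Its lower edge hooks by a tongue under a fixed lip, which lets go when the cover moves 3 mm or more down the slope.
- cover_edge (a point): Middle of the underside of the cover's upper edge, in an arched notch 16 mm wide there (cover x 31, y 0, z 2.5 mm). A spring clip inside holds this edge and lets go with a snap when it is lifted about 3 mm (8 to 10 N); left then, the edge rests about 6 mm up on the clip. Lifted 8 mm or more it clears the clip, and the cover slides down the slope by itself, or once the blade is drawn on down or back.
- cover_top (a point): Centre of the cover's outer face (cover z = 10 mm). Four fine ribs run across the lower half. The cover's mouth is open below: behind the wall at the upper edge it is hollow to 7.5 mm above its underside.
- selector (a joint): Rotary switch angle, rad: 0 = off, pointer straight up the slope at the white dot; grows clockwise seen from in front. Click detents at 0, 0.70 and 1.40 (the two on positions, marked by short ticks); stops at -0.06 and 1.46. 0.1 N m carries it over a detent. It starts at an on position, or balanced between the two.
- selector_grip (a point): On the switch's axis (panel x 8, y 100 mm), 23 mm out from the panel face. Black switch: round skirt 42 mm across, 8 mm high, on it a bar grip 38 mm long, 12 mm thick, from 8 to 32 mm above the panel, with a white pointer line on one end. Axes turn with it: x along the bar to the pointer end, z out of the panel.
- off_mark (a point): The single white dot of the off position, 6 mm wide, on the panel face 29 mm up the slope from the switch's axis. A dark display window, 2 mm high, lies from 34 mm up the slope of the axis; four black sockets, 5 mm high, stand 48 mm down the slope of it.
- pry_tool: Flat pry tool 157 mm long, 90 g, lying on the worktop right of the power supply, blade roughly to the robot. Grey square handle with rounded edges, 20 mm wide, 18 mm high. Origin on the handle's underside, below the grip point; x to the blade tip, z up. Handle x -60 to 40, z 0 to 18 mm; steel shank 12 mm wide, z 1 to 8, to x = 65; flat blade 10 mm wide, z 1 to 3.4, to x = 97.
- handle_grip (a point): Grip point: the middle of the handle (tool x 0, y 0, z 9 mm), about 10 mm behind the centre of mass, 97 mm from the blade tip.
- blade_tip (a point): Middle of the end of the blade (tool x 97, y 0, z 2.2 mm). Blade 2.4 mm thick.
- timer: Bystander: white bench timer 38x66x62 mm standing on the left. Origin under its centre.
- tip_box: Bystander: clear and grey pipette tip box 87x121x68 mm, left. Origin under its centre.
- small_jar: Bystander: white screw-lid jar 62x62x60 mm, beyond the tool. Origin under its centre.
- marker: Bystander: marker pen 12x138x13 mm, far left. Origin under its centre.
- petri_dish: Bystander: petri dish 90x90x15 mm, front right. Origin under its centre.
Not all that is in view belongs to the job. There is more than one size of the pry_tool; the one meant has the size given above.

How it is judged:
On the way, in this order (a step that is already met when the one before it is completed fails the run):
1. the switch is at off (within 0.15 rad of the dot) while the fuse cover is still snapped shut (value of joint selector between -0.15 and 0.15 rad and distance between cover_edge and pry_notch below 0.006 m), for 0.2 s.
2. the pry tool, pressing on the cover, has raised its upper edge out of the clip (edge at least 7 mm above the panel face) (z of cover_edge in the frame of panel above 0.007 m and contact force between pry_tool and fuse_cover above 0.1 N), for 0.05 s.
At the end, for the whole second after the job is handed in: The switch is within 0.15 rad of off; the cover's upper edge is more than 40 mm from where it sat, the cover at rest; the pry tool lies at rest on the worktop (both its origin and its blade tip less than 25 mm above it) (value of joint selector between -0.15 and 0.15 rad and distance between cover_edge and pry_notch above 0.04 m and linear speed of each of fuse_cover, pry_tool below 0.02 m/s and height (world z) of each of pry_tool, blade_tip below 0.025 m); the robot touches nothing.
It fails at once if a bystander is moved more than 30 mm (distance of any of timer, tip_box, small_jar, marker, petri_dish from where it was at the start of the episode above 0.03 m).
It also fails if it takes over 64 s, if anything falls off the work surface, if the arm or the gripper's body presses on something with over 40 N, if the wrist force passes 120 N, or if a joint passes its speed limit or range.

## Working session

There is one attempt and no reset: what is moved stays moved. The work goes in short steps, Python scripts to look and compute and a tool call to move; the robot and the scene stay as the last step left them, time stands still between calls to the robot, and variables do not carry over. Pictures are saved under pics/ and viewed, at most 10 in all, crops included, and the job is handed in when it is done.

Besides the shell and the picture viewer there is one more tool, called after ">>>" as name(argument=value, ...) on one line, values as JSON. servo_tool: Moves the arm, as the interface text tells. Its arguments: {"type":"object","properties":{"series":{"type":"string"}},"required":["series"]}

```bash
mkdir -p pics; cat > h.py <<'E'
import numpy as np,cv2
from scipy.spatial.transform import Rotation as R
from bench import ctrl
def cam(n):
    o=ctrl.get_obs(); c=ctrl.camera(n); h,w=c['z_map'].shape
    f=h/2/np.tan(np.radians(c['fovy'])/2)
    if 'extrinsics' in c: T=np.array(c['extrinsics'])
    else:
        T=np.eye(4);q=o['eef_rot'];T[:3,:3]=R.from_quat([q[1],q[2],q[3],q[0]]).as_matrix();T[:3,3]=o['eef_pos'];T=T@np.array(c['T_tool_cam'])
    v,u=np.mgrid[:h,:w];z=c['z_map']
    P=np.stack([(u-c['cx'])/f*z,(v-c['cy'])/f*z,z],-1)@T[:3,:3].T+T[:3,3]
    P[z==0]=np.nan
    return c['img'],P,T,f,(c['cx'],c['cy'])
def save(n,img): cv2.imwrite('pics/'+n+'.png',cv2.cvtColor(img,cv2.COLOR_RGB2BGR))
def Rt(o=None):
    o=o or ctrl.get_obs();q=o['eef_rot'];return R.from_quat([q[1],q[2],q[3],q[0]]).as_matrix(),np.array(o['eef_pos'])
def rel(Rg,pg):
    "shift(mm) and rotvec(deg) from present pose to goal"
    Rc,pc=Rt();return np.round((Rc.T@(pg-pc))*1000,1),np.round(R.from_matrix(Rc.T@Rg).as_rotvec(degrees=True),1)
E
python3 - <<'E'
from h import *
o=ctrl.get_obs();print({k:np.round(v,3) for k,v in o.items()})
for n in('scene','side'):
    i,P,T,f,c=cam(n);save(n,i);np.savez(n,i=i,P=P,T=T);print(n,T.round(3),f,c)
E
```

```text
{'time_s': np.float64(0.0), 'q': array([ 0.955,  0.182,  1.608,  0.   ,  1.354, -0.206]), 'dq': array([ 0.   ,  0.002,  0.002, -0.   ,  0.001,  0.002]), 'joint_efforts': array([-2.0000e-03, -4.4488e+01, -3.5133e+01, -1.0000e-03,  9.0000e-03,
        0.0000e+00]), 'eef_pos': array([0.229, 0.527, 0.233]), 'eef_rot': array([-0.   ,  0.203,  0.979, -0.001]), 'wrist_force': array([0.476, 0.125, 0.219]), 'torque': array([ 0.049,  0.014, -0.001]), 'grasp_force': np.float64(0.0), 'opening': np.float64(1.002)}
scene [[ 0.882 -0.223  0.415 -0.175]
 [-0.471 -0.451  0.758 -1.188]
 [ 0.018 -0.864 -0.503  0.875]
 [ 0.     0.     0.     1.   ]] 412.16701942904257 (262.4472706040574, 185.80166647628)
side [[ 0.868 -0.244  0.432 -0.098]
 [-0.496 -0.416  0.762 -1.043]
 [-0.006 -0.876 -0.482  0.757]
 [ 0.     0.     0.     1.   ]] 434.5399544623245 (251.95009779309072, 187.2710197023849)
```

View pics/scene.png

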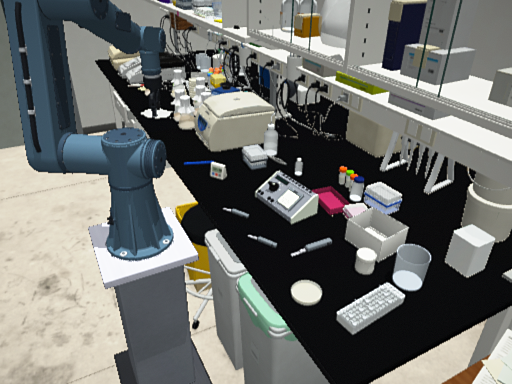

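View pics/side.png

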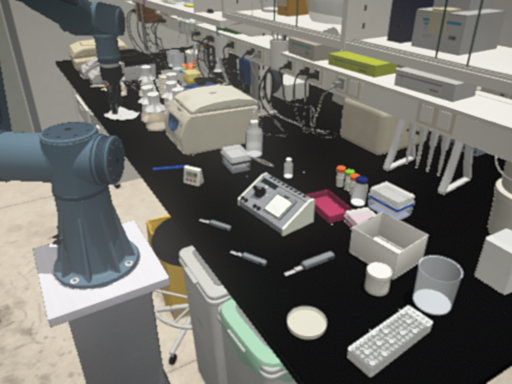

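The scene shows the power supply near (285,197), the largest tool at (312,247), two smaller ones at (238,212) and (263,240), and the petri dish at (307,292). Next I'll get rough world positions.

```bash
python3 - <<'E'
from h import *
d=np.load('side.npz');i,P=d['i'],d['P']
def p(u,v):print((u,v),P[v,u].round(3))
for a in [(335,253),(288,272),(318,259),(265,262),(232,252),(230,228),(201,221),(279,206),(262,187),(240,205),(285,230),(312,210),(252,177),(378,275),(307,322),(193,178),(236,155)]:p(*a)
m=(P[...,2]>.012)&(P[...,2]<.03);m[:200]=0;m[:,:190]=0;m[:,345:]=0;m[285:]=0
n,l,s,c=cv2.connectedComponentsWithStats(m.astype(np.uint8))
for k in range(1,n):
    if s[k,4]>25:
        q=P[l==k];w,(sz),an=cv2.minAreaRect((q[:,:2]*1000).astype(np.float32));print(s[k],w,sz,an,q[:,2].max())
# panel plane
sel=P[180:225,240:310].reshape(-1,3)
sel=sel[(sel[:,2]>.03)&(sel[:,2]<.1)]
best=0
rng=np.random.default_rng(0)
for _ in range(2000):
    a=sel[rng.choice(len(sel),3)];nn=np.cross(a[1]-a[0],a[2]-a[0]);L=np.linalg.norm(nn)
    if L<1e-6:continue
    nn/=L;nn*=np.sign(nn[2])
    if not .8<nn[2]<.92:continue
    k=(abs((sel-a[0])@nn)<.003).sum()
    if k>best:best=k;B=(nn,a[0])
print(best,len(sel),B,np.degrees(np.arctan2(B[0][1],B[0][0])))
i2=cv2.resize(i[160:290,190:390],None,fx=4,fy=4,interpolation=cv2.INTER_CUBIC);save('crop',i2)
E
```

```text
(335, 253) [ 0.593 -0.298 -0.001]
(288, 272) [ 0.429 -0.304  0.003]
(318, 259) [ 0.518 -0.316  0.018]
(265, 262) [ 0.393 -0.245  0.01 ]
(232, 252) [ 0.34  -0.154  0.004]
(230, 228) [ 0.389 -0.046  0.006]
(201, 221) [ 0.332  0.046 -0.002]
(279, 206) [ 0.54  -0.086  0.059]
(262, 187) [0.547 0.027 0.07 ]
(240, 205) [0.478 0.055 0.008]
(285, 230) [ 0.517 -0.156  0.019]
(312, 210) [ 0.624 -0.143  0.049]
(252, 177) [ 0.622  0.227 -0.002]
(378, 275) [ 0.571 -0.479  0.06 ]
(307, 322) [ 0.362 -0.481  0.013]
(193, 178) [0.407 0.283 0.025]
(236, 155) [0.594 0.299 0.067]
[237 200  76  34 458] (507.2723693847656, -67.55198669433594) (113.09423828125, 262.715087890625) 35.9124755859375 0.02998149920775639
[336 200   9   8  31] (765.6141357421875, -111.04206848144531) (48.18962478637695, 5.583963394165039) 80.85735321044922 0.025969404417197195
[314 203  31  17 127] (685.0370483398438, -142.8778533935547) (48.79319763183594, 114.06216430664062) 27.69190788269043 0.02729609743392647
[244 253  21  10  45] (375.16375732421875, -218.824951171875) (12.685344696044922, 63.65077590942383) 28.43331527709961 0.015466465745404001
[300 252  34  15 187] (519.3619995117188, -309.75982666015625) (20.12318992614746, 103.47268676757812) 88.92396545410156 0.02082549361325603
1004 2060 (array([-0.474383  , -0.06807501,  0.87768249]), array([ 0.52807744, -0.02233082,  0.04794232])) -171.83368088246897
```

View pics/crop.png

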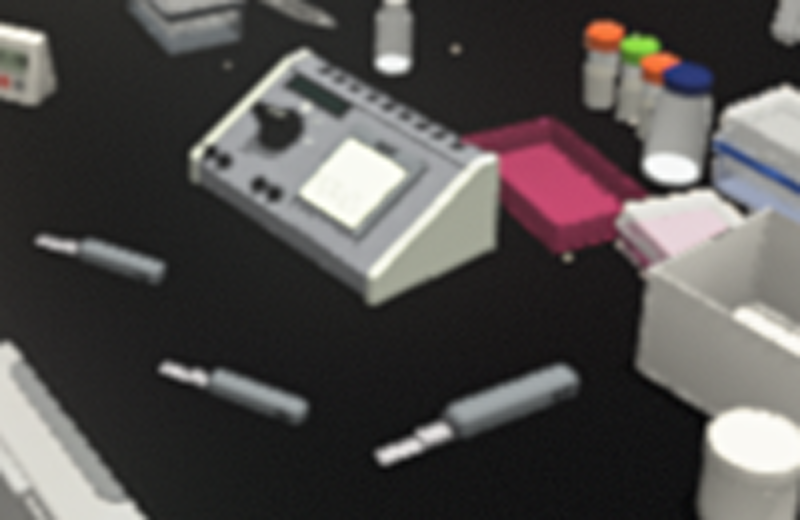

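The crop shows the power supply with its cover at crop (355,185) and its switch at (278,125). The large tool at (480,415) has a handle about 103x20 mm, which matches the size given. Now I'll move over the panel for a wrist view.

```bash
cat >> h.py <<'E'
def panelR(yaw):
    return (R.from_euler('z',yaw,degrees=True)*R.from_euler('y',-30,degrees=True)).as_matrix() # cols x up slope,y,z normal
def toolR(Rp,phi=0):
    "tool looking into panel; tool y = panel y turned phi deg about panel normal"
    return Rp@R.from_euler('z',phi,degrees=True).as_matrix()@np.diag([-1,1,-1.])
E
python3 - <<'E'
from h import *
Rp=panelR(8);print(Rp.round(3))
c=ctrl.camera('wrist');print(np.array(c['T_tool_cam']).round(3),c['fovy'])
g=np.array([.545,-.04,.051])+Rp@np.array([-.03,0,.22]);print(g,rel(toolR(Rp),g))
E
```

```text
[[ 0.858 -0.139 -0.495]
 [ 0.121  0.99  -0.07 ]
 [ 0.5    0.     0.866]]
[[ 0.001 -0.958 -0.286  0.072]
 [ 1.     0.001  0.     0.   ]
 [-0.    -0.286  0.958 -0.141]
 [ 0.     0.     0.     1.   ]] 58.47628335382415
[ 0.41034259 -0.05892486  0.22652559] (array([-400. , -465.1,    7. ]), array([ -8.3, -29.3, -30.7]))
```

>>> servo_tool(series="-1 -0.1 -0.116 0 -2 -7 -7.5;-1 -0.2 -0.232 0 -4 -14.5 -15;-1 -0.4 -0.465 0.007 -8.3 -29.3 -30.7;-1 -0.4 -0.465 0.007 -8.3 -29.3 -30.7;-1 -0.4 -0.465 0.007 -8.3 -29.3 -30.7;-1 -0.4 -0.465 0.007 -8.3 -29.3 -30.7;-1 -0.4 -0.465 0.007 -8.3 -29.3 -30.7;-1 -0.4 -0.465 0.007 -8.3 -29.3 -30.7;-1 -0.4 -0.465 0.007 -8.3 -29.3 -30.7;-1 -0.4 -0.465 0.007 -8.3 -29.3 -30.7;-1 -0.4 -0.465 0.007 -8.3 -29.3 -30.7;-1 -0.4 -0.465 0.007 -8.3 -29.3 -30.7")

```text
time_s: 1.15
eef_pos: [0.3623, 0.098, 0.2284]
eef_rot: [0.259, -0.067, 0.963, 0.018]
wrist_force: [1.5, -0.7, -0.2]
opening: 1.003
grasp_force: 0.0
```

```bash
python3 - <<'E'
from h import *
Rp=panelR(8)
g=np.array([.545,-.04,.051])+Rp@np.array([-.03,0,.22]);print(g,rel(toolR(Rp),g),Rt())
E
```

```text
[ 0.41034259 -0.05892486  0.22652559] (array([ -21.4, -162. ,   14.5]), array([ 0. ,  0.1, -0. ])) (array([[-8.57191570e-01, -1.38751437e-01,  4.95954283e-01],
       [-1.19916902e-01,  9.90327173e-01,  6.97999022e-02],
       [-5.00841840e-01,  3.58586541e-04, -8.65538747e-01]]), array([0.36230225, 0.09796722, 0.2284084 ]))
```

>>> servo_tool(series="-1 -0.021 -0.162 0.014 0 0 0;-1 -0.021 -0.162 0.014 0 0 0;-1 -0.021 -0.162 0.014 0 0 0;-1 -0.021 -0.162 0.014 0 0 0;-1 -0.021 -0.162 0.014 0 0 0;-1 -0.021 -0.162 0.014 0 0 0")

```text
time_s: 1.65
eef_pos: [0.4094, -0.0611, 0.226]
eef_rot: [0.257, -0.063, 0.964, 0.018]
wrist_force: [-0.4, 0.9, 0.7]
opening: 0.996
grasp_force: 0.0
```

```bash
python3 - <<'E'
from h import *
i,P,T,f,c=cam('wrist');save('w1',i);np.savez('w1',i=i,P=P,T=T,f=f,c=c);print(Rt()[1],ctrl.get_obs()['time_s'])
E
```

```text
[ 0.40899648 -0.05878474  0.22554611] 1.7
```

View pics/w1.png

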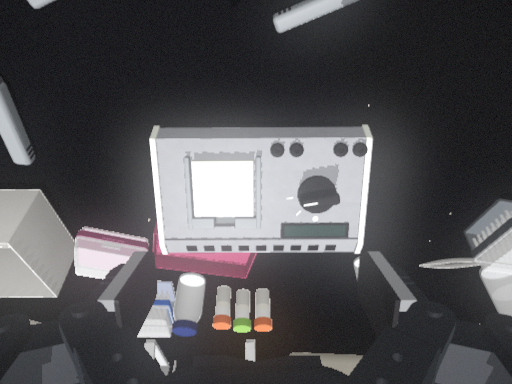

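The view shows the panel upside down: cover at (224,188), switch at about (318,195) with its pointer line at (305-318,204), white dot at (315,218), and ticks at (298,212) and (290,198). Next I'll fit the panel frame.

```bash
python3 - <<'E'
from h import *
d=np.load('w1.npz');i,P,T=d['i'],d['P'],d['T']
# plane of panel face: region between cover and switch, and left stripe
r=np.concatenate([P[165:235,268:276].reshape(-1,3),P[145:160,168:180].reshape(-1,3),P[200:235,165:180].reshape(-1,3),P[165:180,340:355].reshape(-1,3)]);r=r[~np.isnan(r).any(1)]
m=r.mean(0);n=np.linalg.svd(r-m)[2][2];n*=np.sign(n[2]);print('n',n,np.degrees(np.arccos(n[2])),np.degrees(np.arctan2(-n[1],-n[0])),'res',abs((r-m)@n).mean())
# cover: white bright mask
g=i.min(2);mk=(g>235).astype(np.uint8);k,l,s,c=cv2.connectedComponentsWithStats(mk);b=l[188,224]
print('cover',s[b])
q=P[l==b];print('cov top plane off',np.nanmedian((q-m)@n))
rect=cv2.minAreaRect(np.argwhere(l==b)[:,::-1].astype(np.float32));print(rect)
def ray(u,v,off):
    f=float(d['f']);cx,cy=d['c'];D=T[:3,:3]@np.array([(u-cx)/f,(v-cy)/f,1]);o=T[:3,3]
    return o+D*(((m+n*off-o)@n)/(D@n))
box=cv2.boxPoints(rect);B=np.array([ray(u,v,.010) for u,v in box]);print(B.round(4))
for a in range(4):print(np.linalg.norm(B[a]-B[(a+1)%4]),(B[(a+1)%4]-B[a]).round(4))
C=B.mean(0)-n*.010;print('panel origin',C)
# edges: back edge of panel (y row) -> yaw
for nm,yaw in(('8',8),):
    Rp=panelR(yaw)
    for t,(u,v) in {'dot':(315.5,218.5),'tick1':(298,212),'tick2':(290,198)}.items():print(t,((ray(u,v,0)-C)@Rp*1000).round(1))
    for t,(u,v) in {'ptr_a':(305,205),'ptr_b':(318,203)}.items():print(t,((ray(u,v,.032)-C)@Rp*1000).round(1))
# knob top points
X=P[170:225,290:350].reshape(-1,3);h=(X-m)@n;X=X[(h>.027)&(h<.038)];w=(X-C)@panelR(8)*1000
print(len(w),w.mean(0),cv2.minAreaRect(w[:,:2].astype(np.float32)))
cv2.imwrite('pics/k.png',cv2.cvtColor(cv2.resize(i[130:250,150:370],None,fx=3.5,fy=3.5,interpolation=cv2.INTER_CUBIC),cv2.COLOR_RGB2BGR))
E
```

```text
n [-0.49531815 -0.06889479  0.86597542] 30.005726788482168 7.91857869210476 res 0.0005902212373978965
cover [ 191  161   62   56 3360]
cov top plane off 0.010112598208582142
((221.5, 188.49998474121094), (54.99999237060547, 60.99999237060547), 90.0)
[[ 0.5179 -0.1142  0.0455]
 [ 0.5096 -0.0521  0.0457]
 [ 0.5613 -0.0455  0.0758]
 [ 0.57   -0.1107  0.0756]]
0.06268264232043237 [-0.0083  0.0621  0.0002]
0.060108959495604415 [0.0516 0.0066 0.0301]
0.06570917029088855 [ 0.0087 -0.0651 -0.0002]
0.0602074621021099 [-0.052  -0.0036 -0.0301]
panel origin [ 0.54465342 -0.07994623  0.05198623]
dot [ 3.74e+01  1.02e+02 -1.00e-01]
tick1 [29.6 82.4 -0.1]
tick2 [13.4 73.3 -0.1]
ptr_a [10.8 85.3 31.9]
ptr_b [ 8.8 98.2 31.9]
439 [  6.44118249 100.65865159  31.0305226 ] ((6.917962551116943, 100.87425994873047), (12.31078052520752, 37.666561126708984), 8.262439727783203)
```

View pics/k.png

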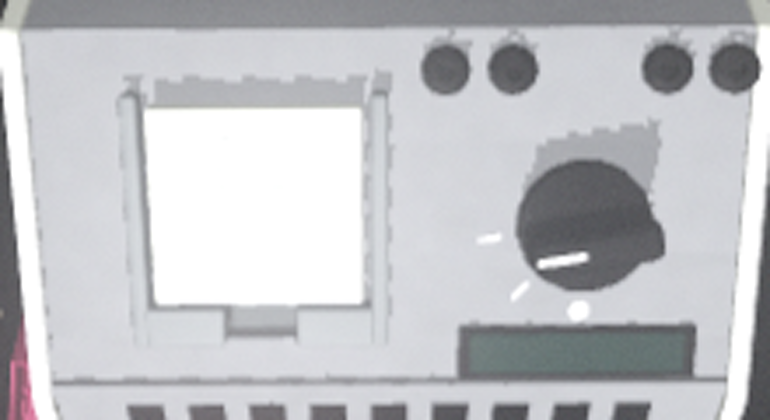

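```bash
cat >> h.py <<'E'
Rp=panelR(7.9);C=np.array([.5446,-.0790,.0518])
def W(x,y,z): return C+Rp@np.array([x,y,z])/1000
E
python3 - <<'E'
from h import *
print(ctrl.get_obs()['q'].round(2),rel(toolR(Rp,-80),W(8,100,80)))
E
```

```text
[-0.77 -0.62  2.36  0.45  1.11 -2.62] (array([-35.2,  61.3, 136.2]), array([-0.1, -0.2, 79.7]))
```

>>> servo_tool(series="-0.2 -0.035 0.061 0.136 0 0 79.7;-0.2 -0.035 0.061 0.136 0 0 79.7;-0.2 -0.035 0.061 0.136 0 0 79.7;-0.2 -0.035 0.061 0.136 0 0 79.7;-0.2 -0.035 0.061 0.136 0 0 79.7;-0.2 -0.035 0.061 0.136 0 0 79.7;-0.2 -0.035 0.061 0.136 0 0 79.7;-0.2 -0.035 0.061 0.136 0 0 79.7;-0.2 -0.035 0.061 0.136 0 0 79.7;-0.2 -0.035 0.061 0.136 0 0 79.7;-0.2 -0.035 0.061 0.136 0 0 79.7;-0.2 -0.035 0.061 0.136 0 0 79.7")

```text
time_s: 2.7
eef_pos: [0.4973, 0.0192, 0.1259]
eef_rot: [0.185, 0.567, 0.782, 0.18]
wrist_force: [0.7, -0.1, 0.2]
opening: 0.601
grasp_force: 0.0
```

```bash
python3 - <<'E'
from h import *
print(ctrl.get_obs()['q'].round(2),rel(toolR(Rp,-80),W(8,100,37)))
E
```

```text
[-0.36 -0.16  2.29  0.45  0.59 -1.  ] (array([-3.9, -0.8, 43.9]), array([-0.1, -0.2,  0.1]))
```

>>> servo_tool(series="-0.2 -0.003 -0.001 0.020 0 0 0;-0.2 -0.003 -0.001 0.043 0 0 0;-0.2 -0.003 -0.001 0.043 0 0 0;0 -0.003 -0.001 0.043 0 0 0;1 -0.003 -0.001 0.043 0 0 0;1 -0.003 -0.001 0.043 0 0 0;1 -0.003 -0.001 0.043 0 0 0;1 -0.003 -0.001 0.043 0 0 0;1 -0.003 -0.001 0.043 0 0 0;1 -0.003 -0.001 0.043 0 0 0")

```text
time_s: 3.53
eef_pos: [0.5196, 0.0157, 0.0888]
eef_rot: [0.186, 0.567, 0.782, 0.179]
wrist_force: [-0.1, -1.1, -0.5]
opening: 0.001
grasp_force: 0.0
```

```bash
python3 - <<'E'
from h import *
print(Rp.T@(Rt()[1]-C)*1000,ctrl.get_obs()['opening'],ctrl.get_obs()['grasp_force'])
i,P,T,f,c=cam('wrist')
j,*_=cam('side');k=cv2.resize(j[130:250,200:340],None,fx=3.2,fy=3.2,interpolation=cv2.INTER_CUBIC)
save('w2',np.hstack([i[:384,100:440],k[:384]]))
E
```

```text
[ 8.33364641 97.28577871 37.91135751] 0.0013675734434243296 0.0
```

View pics/w2.png

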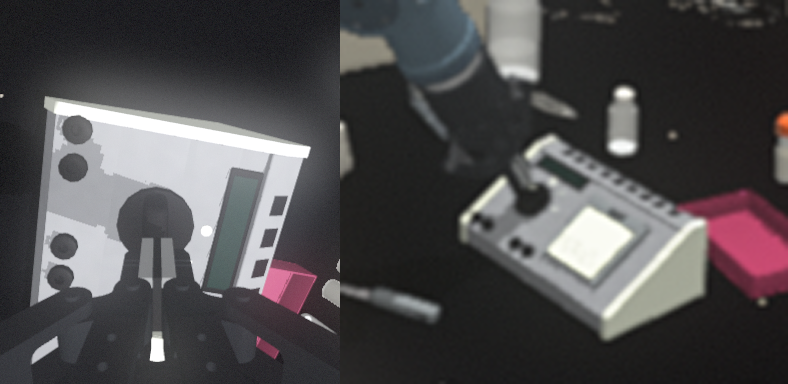

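The wrist view shows the pads at (142-175,240), apparently closed with no bar between them. I'll check the depths of the pads and bar in tool and panel frames.

```bash
python3 - <<'E'
from h import *
i,P,T,f,c=cam('wrist');Rc,pc=Rt()
for u,v in [(255,200),(255,212),(255,225),(255,233),(248,242),(248,255),(248,270),(268,242),(268,255),(257,255),(257,270),(228,215),(306,231)]:
    print((u,v),i[v,u],'panel',((P[v,u]-C)@Rp*1000).round(1),'tool',((P[v,u]-pc)@Rc*1000).round(1))
E
```

```text
(255, 200) [82 82 87] panel [  4.4 118.7  19.5] tool [21.6  0.3 18.1]
(255, 212) [80 80 83] panel [  4.8 117.1  32.2] tool [20.   0.3  5.4]
(255, 225) [69 71 73] panel [  5.8 111.   32.6] tool [13.8  0.3  5. ]
(255, 233) [69 70 74] panel [  6.6 106.8  31.9] tool [9.5 0.3 5.8]
(248, 242) [134 136 138] panel [  3.5 107.5  44.4] tool [10.8 -2.6 -6.8]
(248, 255) [130 132 135] panel [  3.8 107.5  56.3] tool [ 10.7  -2.3 -18.7]
(248, 270) [131 132 135] panel [  4.1 107.5  68.2] tool [ 10.7  -2.  -30.5]
(268, 242) [132 135 136] panel [ 11.8 109.4  45.2] tool [11.1  5.9 -7.6]
(268, 255) [133 135 136] panel [ 11.4 109.5  57.6] tool [ 11.4   5.5 -20. ]
(257, 255) [61 62 65] panel [  7.3 108.3  56.7] tool [ 10.9   1.2 -19.1]
(257, 270) [64 65 66] panel [  7.2 108.5  68.9] tool [ 11.2   1.2 -31.3]
(228, 215) [76 77 81] panel [ -7.6 104.3   8.1] tool [  9.6 -14.1  29.6]
(306, 231) [255 255 255] panel [36.7 99.9  0.5] tool [-2.7 28.7 37. ]
```

```bash
python3 - <<'E'
from h import *
i,P,T,f,c=cam('wrist');Rc,pc=Rt();Q=(P-pc)@Rc*1000
np.set_printoptions(linewidth=250,suppress=True)
print('u',list(range(216,300,4)))
for v in range(196,300,6):print(v,Q[v,216:300:4,2].round(0).astype(int))
print('y');
for v in (220,232,240,252,270):print(v,Q[v,216:300:4,1].round(0).astype(int))
print('x');
for v in (220,232,240,252,270):print(v,Q[v,216:300:4,0].round(0).astype(int))
E
```

```text
u [216, 220, 224, 228, 232, 236, 240, 244, 248, 252, 256, 260, 264, 268, 272, 276, 280, 284, 288, 292, 296]
196 [37 36 37 37 31 31 30 31 25 23 24 23 26 30 30 30 33 36 38 37 37]
202 [38 37 36 30 30 29 29 21 14 14 15 15 16 30 31 29 29 30 39 36 38]
208 [37 38 30 29 28 28 29 10  7  7  7  8  7 13 30 29 29 29 30 38 37]
214 [38 30 31 30 29 30 30  6  5  5  7  7  5 10 30 30 30 29 28 30 37]
220 [38 30 30 30 30 29 30  7  6  5  6  5  5  8 30 29 30 30 29 30 39]
226 [38 29 29 29 30 30 30  7  6  5  5  5  6  8 29 29 29 30 30 30 37]
232 [37 31 29 30 30 29 29  8  6  5  5  4  6  8 30 29 30 29 29 30 37]
238 [36 30 29 31 30 29 30 -3 -2 -2 -3 -3 -3 -3 30 29 30 29 30 37 37]
244 [ 37  37  30  29  30  30  30  -9  -9  -9 -10  -8 -10 -10  -8  30  30  29  37  37  38]
250 [ 37  37  38  -6  -7  -7  -7 -15 -15 -15 -14 -16 -15 -15 -16  -7  -7  -7  38  37  37]
256 [                  37                   37                  -12                  -13 -9223372036854775808                  -12                  -20                  -20                  -21                  -20                  -19
                  -20   
[... 1018 characters left out ...]
14 -12 -10  -8  -4  -3  -1   1   2   4   6   9  11  14  16  18  21  23]
252 [-22 -20 -18 -11  -9  -8  -6  -4  -2  -1   1   2   4   6   7   9  11  13  19  21  24]
270 [-23 -20 -11 -10  -8  -7  -5  -4  -2  -1   1   2   4   5   7   8  10  11  13  15  24]
x
220 [ 3  7  7  7  7  7  7 15 16 16 16 16 16 15  6  7  7  7  7  7  3]
232 [-3 -1  0  0  0  0  0  9 10 10 10 11 10  9  0  0  0  0  0  0 -3]
240 [-8 -9 -4 -5 -5 -5 -4 11 11 11 11 11 11 11 -5 -5 -5 -5 -5 -9 -9]
252 [-16 -16 -16   7   7   7  11  11  11  11  11  11  10  11  11   7   7   7 -16 -16 -16]
270 [-28 -27   7   7   7   7  11  11  11  11  11  11  11  11  10   7   7   7   6   7 -27]<stdin>:5: RuntimeWarning: invalid value encountered in cast
```

>>> servo_tool(series="1 0 0 -0.020 0 0 0;1 0 0 -0.05 0 0 0;1 0 0 -0.05 0 0 0;1 0 0 -0.05 0 0 0")

```text
time_s: 4.07
eef_pos: [0.4957, 0.0119, 0.1336]
eef_rot: [0.188, 0.566, 0.782, 0.179]
wrist_force: [0.2, 0.1, -0.2]
opening: -0.0
grasp_force: 0.0
```

```bash
python3 - <<'E'
from h import *
i,P,T,f,c=cam('wrist');Rc,pc=Rt();Q=(P-pc)@Rc*1000
np.set_printoptions(linewidth=250,suppress=True)
print(Rp.T@(pc-C)*1000)
for v in range(190,246,3):print(v,np.nan_to_num(Q[v,236:284:6,2]).round(0).astype(int),np.nan_to_num(Q[v,236:284:6,0]).round(0).astype(int))
m=(abs(Q[...,1])<15)&(abs(Q[...,0])<16)&(Q[...,2]<30);print('tip z',np.nanpercentile(Q[m][:,2],[90,99,99.9]))
E
```

```text
[ 8.66438623 97.09750769 87.8568017 ]
190 [80 80 56 56 56 80 79 80] [ 8  8 15 15 15  8  8  8]
193 [80 80 56 56 57 81 80 79] [ 6  6 13 13 13  6  6  6]
196 [80 80 57 56 56 80 80 80] [ 4  4 11 11 11  4  4  4]
199 [80 80 56 56 56 80 79 80] [2 2 9 9 9 2 2 2]
202 [79 79 55 56 55 80 80 80] [ 0  0  8  7  8 -1 -1  0]
205 [81 80 56 55 56 80 80 80] [-3 -3  5  6  5 -3 -3 -3]
208 [80 79 55 56 57 80 80 80] [-5 -5  4  3  3 -5 -5 -5]
211 [79 80 56 56 57 79 79 80] [-7 -7  2  2  1 -7 -7 -7]
214 [79 79 56 55 56 81 80 87] [ -9  -9   0   0   0 -10  -9 -12]
217 [80 78 56 55 57 79 81 87] [-12 -11  -2  -2  -3 -11 -12 -14]
220 [89 80 55 55 56 79 87 87] [-17 -14  -4  -4  -4 -13 -16 -16]
223 [88 88 55 56 57 88 87 88] [-19 -19  -6  -6  -7 -19 -19 -19]
226 [88 88 56 56 56 87 88 88] [-22 -21  -8  -8  -8 -21 -21 -22]
229 [88 88 57 55 56 87 88 87] [-24 -24 -11 -10 -10 -23 -24 -23]
232 [88 87 56 55 58 88 86 87] [-26 -26 -12 -12 -13 -26 -25 -26]
235 [88 88 88 88 87 88 87 88] [-28 -29 -28 -28 -28 -28 -28 -28]
238 [86 -3 -4 -4 -4 -3 87 87] [-30  10  11  10  11  10 -30 -31]
241 [88 -8 -7 -7 -7 -7 88 89] [-33  11  10  10  11  10 -33 -33]
244 [ 87  -9  -9  -9 -10  -9 -10  88] [-35  10  10  10  10  10  11 -35]
tip z [-18.51494811  -5.87837969  -3.73505276]
```

The fingertips really sit about 2 mm behind the reported TCP, as seen directly against the bar. I'll go 77 mm deeper from here.

>>> servo_tool(series="-0.2 0.003 0 0.010 0 0 0;-0.2 0.003 0 0.02 0 0 0;-0.2 0.003 0 0.03 0 0 0;-0.2 0.003 0 0.045 0 0 0;-0.2 0.003 0 0.06 0 0 0;-0.2 0.003 0 0.077 0 0 0;-0.2 0.003 0 0.077 0 0 0;1 0.003 0 0.077 0 0 0;1 0.003 0 0.077 0 0 0;1 0.003 0 0.077 0 0 0;1 0.003 0 0.077 0 0 0;1 0.003 0 0.077 0 0 0")

```text
time_s: 5.12
eef_pos: [0.5313, 0.0204, 0.0649]
eef_rot: [0.186, 0.566, 0.783, 0.179]
wrist_force: [-4.1, -2.5, -1.5]
opening: 0.125
grasp_force: 58.4
```

>>> servo_tool(series="1 0 0 0 0 0 -7;1 0 0 0 0 0 -14;1 0 0 0 0 0 -21;1 0 0 0 0 0 -28;1 0 0 0 0 0 -35;1 0 0 0 0 0 -42;1 0 0 0 0 0 -49;1 0 0 0 0 0 -56;1 0 0 0 0 0 -63;1 0 0 0 0 0 -70;1 0 0 0 0 0 -77;1 0 0 0 0 0 -80")

```text
time_s: 6.12
eef_pos: [0.5312, 0.0204, 0.0649]
eef_rot: [0.257, -0.072, 0.963, 0.017]
wrist_force: [-3.9, -3.4, 0.6]
opening: 0.128
grasp_force: 59.0
```

>>> servo_tool(series="0.2 0 0 0 0 0 0;-0.2 0 0 0 0 0 0;-0.2 0 0 0 0 0 0;-0.2 0 0 0 0 0 0;-0.2 0 0 -0.03 0 0 0;-0.2 0 0 -0.07 0 0 0;-0.2 0 0 -0.11 0 0 0;-1 0.02 -0.03 -0.15 0 0 0;-1 0.02 -0.03 -0.15 0 0 0;-1 0.02 -0.03 -0.15 0 0 0")

```text
time_s: 6.95
eef_pos: [0.4455, -0.0242, 0.1879]
eef_rot: [0.26, -0.068, 0.963, 0.015]
wrist_force: [-0.4, 0.0, 0.8]
opening: 0.989
grasp_force: 0.0
```

```bash
python3 - <<'E'
from h import *
i,P,T,f,c=cam('wrist');save('w3',i);np.savez('w3',i=i,P=P,T=T,f=f,c=c)
w=((P-C)@Rp*1000).reshape(-1,3);k=w[(w[:,2]>27)&(w[:,2]<36)&(abs(w[:,0]-8)<26)&(abs(w[:,1]-100)<26)]
print(len(k),cv2.minAreaRect(k[:,:2].astype(np.float32)))
E
```

```text
617 ((7.022769927978516, 100.03224182128906), (12.010189056396484, 37.46418762207031), 89.98942565917969)
```

View pics/w3.png

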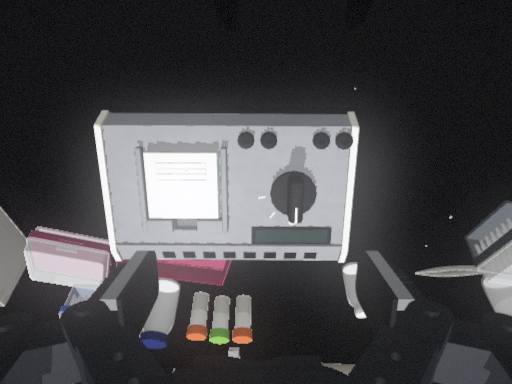

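The view shows the pointer line at (296,214) on the white dot at (297,224), so the switch is off. The cover is at (182,187) with its pocket at (187,225). Next I'll move above the tool.

```bash
python3 - <<'E'
from h import *
print(ctrl.get_obs()['q'].round(2),rel(np.diag([-1,1,-1.]),np.array([.47,-.31,.2])))
d=np.load('w3.npz');i,P=d['i'],d['P'];w=(P-C)@Rp*1000
# upper bars gap & side bars: heights
for x0 in(38,42):
    m=(abs(w[...,0]-x0)<1.5)&(abs(w[...,1])<45);a=w[m];a=a[np.argsort(a[:,1])];print(x0,[(round(p[1]),round(p[2],1)) for p in a[::3]])
m=(abs(w[...,0])<3)&(abs(w[...,1])<45);a=w[m];a=a[np.argsort(a[:,1])];print([(round(p[1]),round(p[2],1)) for p in a[::4]])
m=(abs(w[...,1]-20)<2)&(abs(w[...,0])<50);a=w[m];a=a[np.argsort(a[:,0])];print([(round(p[0]),round(p[2],1)) for p in a[::3]])
E
```

```text
[-0.57 -0.46  2.35  0.44  0.87 -2.5 ] (array([   7.2, -287.3,  -18.5]), array([ 1.9, 30.1,  7.8]))
38 [(-45, np.float64(0.7)), (-44, np.float64(0.1)), (-43, np.float64(0.6)), (-39, np.float64(7.6)), (-37, np.float64(7.5)), (-37, np.float64(8.3)), (-35, np.float64(7.9)), (-34, np.float64(8.1)), (-33, np.float64(9.0)), (-32, np.float64(8.8)), (-32, np.float64(7.8)), (-31, np.float64(7.1)), (-30, np.float64(7.8)), (-29, np.float64(8.2)), (-28, np.float64(8.0)), (-27, np.float64(7.3)), (-26, np.float64(8.3)), (-25, np.float64(7.5)), (-25, np.float64(9.3)), (-23, np.float64(8.1)), (-22, np.float64(7.4)), (-21, np.float64(8.3)), (-21, np.float64(7.4)), (-20, np.float64(7.6)), (-19, np.float64(7.9)), (-18, np.float64(7.5)), (-17, np.float64(7.6)), (-16, np.float64(7.5)), (-15, np.float64(7.5)), (-14, np.float64(8.1)), (-13, np.float64(8.6)), (-12, np.float64(8.0)), (-11, np.float64(6.5)), (-11, np.float64(-0.8)), (-11, np.float64(-4.6)), (-11, np.float64(-7.9)), (-11, np.float64(4.7)), (-11, np.float64(-2.5)), (-11, np.float64(6.3)), (-9, np.float64(-9.3)), (-8, np.float64(-9.8)), (-7, np.f
[... 21524 characters left out ...]
)), (24, np.float64(11.3)), (24, np.float64(10.0)), (25, np.float64(10.6)), (26, np.float64(10.6)), (27, np.float64(10.8)), (28, np.float64(9.4)), (28, np.float64(10.1)), (29, np.float64(11.1)), (32, np.float64(8.6)), (32, np.float64(4.5)), (33, np.float64(4.1)), (33, np.float64(8.6)), (34, np.float64(8.3)), (34, np.float64(7.3)), (35, np.float64(8.1)), (36, np.float64(9.2)), (36, np.float64(9.3)), (37, np.float64(8.1)), (38, np.float64(7.5)), (39, np.float64(8.2)), (40, np.float64(6.6)), (40, np.float64(8.3)), (41, np.float64(9.2)), (42, np.float64(8.6)), (43, np.float64(8.8)), (44, np.float64(8.4)), (44, np.float64(7.2)), (48, np.float64(0.1)), (49, np.float64(0.7)), (49, np.float64(0.1))]
```

>>> servo_tool(series="-1 0.007 -0.04 -0.02 0 7 0;-1 0.007 -0.08 -0.02 0 14 0;-1 0.007 -0.12 -0.02 1 20 4;-1 0.007 -0.16 -0.02 1.9 25 6;-1 0.007 -0.2 -0.02 1.9 30 7.8;-1 0.007 -0.24 -0.02 1.9 30 7.8;-1 0.007 -0.28 -0.02 1.9 30 7.8;-1 0.007 -0.287 -0.02 1.9 30 7.8;-1 0.007 -0.287 -0.02 1.9 30 7.8")

```text
time_s: 7.75
eef_pos: [0.4704, -0.3096, 0.1964]
eef_rot: [-0.002, -0.001, 1.0, 0.002]
wrist_force: [-0.7, 0.8, -0.3]
opening: 1.001
grasp_force: 0.0
```

```bash
python3 - <<'E'
from h import *
i,P,T,f,c=cam('wrist');save('w4',i);np.savez('w4',i=i,P=P,T=T,f=f,c=c)
print(ctrl.get_obs()['q'].round(2),Rt())
m=(P[...,2]>.012)&(P[...,2]<.025)
n,l,s,_=cv2.connectedComponentsWithStats(m.astype(np.uint8))
for k in range(1,n):
    if s[k,4]>150:
        q=P[l==k];w,sz,an=cv2.minAreaRect((q[:,:2]*1000).astype(np.float32));print(s[k],np.round(w,1),np.round(sz,1),round(an,2),np.median(q[:,2]).round(4))
b=i.min(2);print('blade px')
m=(P[...,2]>.002)&(P[...,2]<.012)&(b>90)
n,l,s,_=cv2.connectedComponentsWithStats(m.astype(np.uint8))
for k in range(1,n):
    if s[k,4]>60:
        q=P[l==k];w,sz,an=cv2.minAreaRect((q[:,:2]*1000).astype(np.float32));print(s[k],np.round(w,1),np.round(sz,1),round(an,2),np.median(q[:,2]).round(4))
E
```

```text
[-0.79  0.19  1.67 -0.    1.28 -2.36] (array([[-0.99998239, -0.00309371, -0.00506517],
       [-0.00311531,  0.99998607,  0.00426187],
       [ 0.00505191,  0.00427758, -0.99997809]]), array([ 0.46999283, -0.30772988,  0.19657062]))
[  12    0  107  104 8850] [ 366.6 -476.4] [84.1 90.1] 0.29 0.0156
[ 323   41   78   52 1219] [ 376.6 -215.4] [13.7 72.6] 28.51 0.0137
[ 246  169   22   98 1899] [ 521.2 -309.1] [ 20.2 103. ] 88.84 0.0183
[405 194 107  86 887] [ 516.9 -124.7] [ 63.6 128.5] 44.06 0.0186
[  0 236  14  47 311] [ 564.4 -569.2] [48.   3.6] 6.4 0.0174
[ 85 253  41  12 220] [ 565.4 -468. ] [10.6 43.4] 4.76 0.0178
[  0 308  51  16 294] [ 631.  -562.1] [53.4 10.7] 78.83 0.0168
[139 312 121  49 889] [ 644. -361.] [139.   58.5] 69.99 0.0186
blade px
[ 91  18  30  83 180] [ 374.5 -442.5] [18.2 71.4] 73.12 0.009
[396  20  44  32 400] [ 350.3 -165.6] [10.1 42. ] 26.68 0.0045
[252 113  13  57 613] [ 443.9 -307.6] [52.6 11.9] 0.09 0.0051
[403 204   9  69 193] [ 544.8 -154.6] [75.7  6. ] 3.52 0.0087
[  0 216  20  61 359] [ 555.3 -570.6] [65.8  4.1] 7.23 0.0068
[ 94 251  35  10 126] [ 563.4 -462.3] [34.4  6.6] 82.64 0.0082
[  4 305  53  15 239] [ 632. -560.] [54.2 10.4] 75.02 0.008
[143 307 109  18 566] [ 638.9 -375.1] [  2.7 121.9] 7.98 0.0073
```

View pics/w4.png

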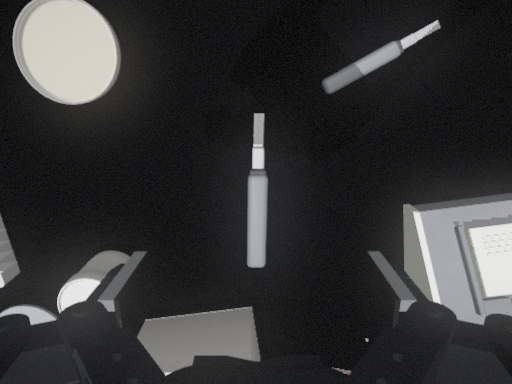

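The large tool's handle is at (257,220) and its blade tip at (258,115), with a clear path around it. I'll go down and grip it at its origin, about (0.5125,-0.309).

>>> servo_tool(series="-0.2 -0.02 -0.001 0.04 0 0 1.3;-0.2 -0.042 -0.001 0.08 0 0 1.3;-0.2 -0.0425 -0.001 0.12 0 0 1.3;-0.2 -0.0425 -0.001 0.15 0 0 1.3;-0.2 -0.0425 -0.001 0.175 0 0 1.3;-0.2 -0.0425 -0.001 0.188 0 0 1.3;-0.2 -0.0425 -0.001 0.195 0 0 1.3;-0.2 -0.0425 -0.001 0.195 0 0 1.3;1 -0.0425 -0.001 0.195 0 0 1.3;1 -0.0425 -0.001 0.195 0 0 1.3;1 -0.0425 -0.001 0.195 0 0 1.3;1 -0.0425 -0.001 0.195 0 0 1.3")

```text
time_s: 8.8
eef_pos: [0.5133, -0.3101, 0.0064]
eef_rot: [0.0, 0.009, 1.0, -0.001]
wrist_force: [-0.1, 0.7, 6.2]
opening: 0.218
grasp_force: 61.0
```

>>> servo_tool(series="1 0 0 0 0 0 0;1 0 0 -0.03 0 0 0;1 0 0 -0.07 0 0 0;1 0 0 -0.11 0 0 0;1 0 0 -0.15 0 0 0;1 0 0 -0.15 0 0 0;1 0 0 -0.15 0 0 0")

```text
time_s: 9.38
eef_pos: [0.5141, -0.3108, 0.1583]
eef_rot: [0.002, 0.009, 1.0, -0.002]
wrist_force: [0.6, 0.1, -1.2]
opening: 0.215
grasp_force: 60.0
```

```bash
python3 - <<'E'
from h import *
i,P,T,f,c=cam('wrist');save('w5',i);np.savez('w5',i=i,P=P,T=T,f=f,c=c)
Rc,pc=Rt();Q=(P-pc)@Rc*1000
print(pc,ctrl.get_obs()['opening'])
m=(abs(Q[...,1])<14)&(Q[...,0]>14)&(Q[...,0]<110)&(Q[...,2]>-40)&(Q[...,2]<15)
q=Q[m]
for a in range(14,110,5):
    s=q[(q[:,0]>=a)&(q[:,0]<a+5)]
    if len(s)>4:print(a,len(s),'y',np.percentile(s[:,1],[3,97]).round(1),'z',np.median(s[:,2]).round(1))
print(np.percentile(q[:,0],[98,99.5]))
E
```

```text
[ 0.51272758 -0.30950484  0.15540901] 0.211763067503472
14 547 y [-10.5   8.1] z -14.9
19 543 y [-10.4   8. ] z -14.9
24 577 y [-10.3   7.9] z -14.9
29 621 y [-10.6   8.2] z -14.8
34 619 y [-9.4  6.9] z -12.4
39 548 y [-8.2  5.7] z -9.3
44 359 y [-6.8  4.6] z -5.0
49 365 y [-7.1  4.6] z -5.0
54 377 y [-7.   4.5] z -5.0
59 374 y [-6.6  4.1] z -4.3
64 289 y [-5.9  3.3] z -0.5
69 334 y [-5.9  3.3] z -0.5
74 341 y [-5.9  3.7] z -0.4
79 350 y [-6.2  3.6] z -0.5
84 358 y [-6.1  3.5] z -0.4
89 365 y [-6.1  3.5] z -0.3
94 36 y [-5.7  3.1] z 0.1
[92.55706267 94.00160063]
```

```bash
cat >> h.py <<'E'
TIP=np.array([94,-1.2,2.1])
def pose(al,xt,zt,y=0):
    c,s=np.cos(np.radians(al)),np.sin(np.radians(al))
    L=np.array([[-c,0,s],[0,1,0],[-s,0,-c]])  # cols X,Y,Z in panel
    Rg=Rp@L; return Rg,W(xt,y,zt)-Rg@(TIP/1000)
def show(*a): r=rel(*pose(*a));print(a,r[0],r[1])
def tipnow():
    Rc,pc=Rt();return Rp.T@(pc+Rc@(TIP/1000)-C)*1000
E
python3 - <<'E'
from h import *
show(12,60,90);print(pose(12,60,90)[1],pose(12,25,-4)[1],tipnow())
E
```

```text
(12, 60, 90) [-101.8  244.   -69. ] [ -3.3 -41.9  -8.6]
[ 0.61913133 -0.06744643  0.22420117] [ 0.63566205 -0.0651526   0.12529478] [ -84.57705424 -210.46537823  166.08802879]
```

>>> servo_tool(series="1 0 0.01 -0.035 0 -4 -1;1 -0.01 0.03 -0.069 -0.5 -9 -2;1 -0.03 0.06 -0.069 -1 -15 -3;1 -0.05 0.095 -0.069 -1.5 -21 -4.5;1 -0.07 0.13 -0.069 -2 -27 -6;1 -0.09 0.165 -0.069 -2.5 -33 -7;1 -0.102 0.2 -0.069 -3 -38 -8;1 -0.102 0.23 -0.069 -3.3 -41.9 -8.6;1 -0.102 0.244 -0.069 -3.3 -41.9 -8.6;1 -0.102 0.244 -0.069 -3.3 -41.9 -8.6;1 -0.102 0.244 -0.069 -3.3 -41.9 -8.6")

```text
time_s: 10.35
eef_pos: [0.618, -0.066, 0.221]
eef_rot: [0.355, -0.065, 0.932, 0.026]
wrist_force: [-0.3, -0.3, -0.1]
opening: 0.212
grasp_force: 60.1
```

```bash
python3 - <<'E'
from h import *
print(tipnow(),ctrl.get_obs()['q'].round(2));show(12,60,90);show(12,60,20);show(12,52,2.5)
i,P,T,f,c=cam('wrist')
w=(P-C)@Rp*1000;Rc,pc=Rt();Q=(P-pc)@Rc*1000
m=(abs(Q[...,1])<14)&(Q[...,0]>66)&(Q[...,0]<105)&(Q[...,2]>-10)&(Q[...,2]<10)
q=Q[m];print('blade tool',np.percentile(q[:,0],99.5),np.percentile(q[:,1],[3,97]),np.median(q[:,2]))
# pocket edges
a=w[(w[...,0]>36)&(w[...,0]<44)&(abs(w[...,1])<25)];p=a[a[:,2]<-8];print('pocket y',np.percentile(p[:,1],[2,98]) if len(p) else None, 'face z', np.median(w[(abs(w[...,1]-55)<8)&(abs(w[...,0]-20)<30)][:,2]))
c2=w[(abs(w[...,1]-20)<5)&(w[...,2]>9)&(w[...,2]<12)&(abs(w[...,0])<50)];print('cover x',np.percentile(c2[:,0],[1,99]))
save('w6',i)
E
```

```text
[57.47477531  1.60653145 88.17219939] [-0.51 -0.06  2.07  0.73  0.66 -2.7 ]
(12, 60, 90) [-2.8 -1.5 -1.8] [ 0.2 -0.3 -0. ]
(12, 60, 20) [11.3 -1.8 66.8] [ 0.2 -0.3 -0. ]
(12, 52, 2.5) [22.7 -1.9 82.3] [ 0.2 -0.3 -0. ]
blade tool 96.29294304573297 [-3.46984112  5.83538296] 2.9380175005649463
pocket y None face z 0.2919666975711566Traceback (most recent call last):
  File "<stdin>", line 9, in <module>
    return _quantile_unchecked(
        a, q, axis, out, overwrite_input, method, keepdims, weights)
    return _ureduce(a,
                    func=_quantile_ureduce_func,
    ...<5 lines>...
                    overwrite_input=overwrite_input,
                    method=method)
    r = func(a, **kwargs)
    result = _quantile(arr,
                       quantiles=q,
    ...<2 lines>...
                       out=out,
                       weights=wgt)
    slices_having_nans = np.isnan(arr[-1, ...])
                                  ~~~^^^^^^^^^
IndexError: index -1 is out of bounds for axis 0 with size 0
```

```bash
cat >> h.py <<'E'
def multi(n=8):
    "averaged tool pose, and mean tool-frame point cloud, over n wrist pictures"
    Qs=[];ps=[];rs=[]
    for _ in range(n):
        o=ctrl.get_obs();Rc,pc=Rt(o);ps.append(pc);rs.append(Rc)
        c=ctrl.camera('wrist');h,w=c['z_map'].shape;f=h/2/np.tan(np.radians(c['fovy'])/2)
        v,u=np.mgrid[:h,:w];z=c['z_map'].astype(float);T=np.array(c['T_tool_cam'])
        Qs.append((np.stack([(u-c['cx'])/f*z,(v-c['cy'])/f*z,z],-1)@T[:3,:3].T+T[:3,3])*1000);Qs[-1][z==0]=np.nan
    Rm=R.from_matrix(np.array(rs)).mean().as_matrix();pm=np.mean(ps,0);print('sd',np.std(ps,0).round(4))
    return np.median(Qs,0),Rm,pm,c['img']
def blade(Q):
    m=(abs(Q[...,1])<14)&(Q[...,0]>15)&(Q[...,0]<110)&(Q[...,2]>-40)&(Q[...,2]<12);q=Q[m]
    for a,b in((16,30),(45,58),(67,80),(80,92)):
        s=q[(q[:,0]>=a)&(q[:,0]<b)];print('part',a,'y',np.percentile(s[:,1],[2,98]).round(1),'z',np.median(s[:,2]).round(2))
    s=q[q[:,0]>85];print('tip x',np.percentile(s[:,0],99).round(1))
E
python3 - <<'E'
from h import *
Q,Rm,pm,i=multi();blade(Q);save('w6',i)
w=(pm+Q/1000@Rm.T-C)@Rp*1000
print('mean tool pose in panel: tcp',(Rp.T@(pm-C)*1000).round(1),'rot err',R.from_matrix(pose(12,0,0)[0].T@Rm).as_rotvec(degrees=True).round(2))
def md(x,y,r=4):
    m=(abs(w[...,0]-x)<r)&(abs(w[...,1]-y)<r)&(abs(w[...,2])<20);return (m.sum(),np.median(w[m][:,2]).round(2)) if m.any() else None
print('face',md(55,-25),md(55,25),md(-40,50),md(20,50),md(20,-50),'cover',md(0,20),md(0,-20),md(-20,0))
for x in (-10,0,10):
    a=w[(abs(w[...,0]-x)<3)&(w[...,2]>9)&(w[...,2]<12)&(abs(w[...,1])<45)];print('cov y',np.percentile(a[:,1],[1,99]).round(1) if len(a) else 0)
a=w[(abs(abs(w[...,1])-24)<6)&(w[...,2]>9)&(w[...,2]<12)&(abs(w[...,0])<45)];print('cov x',np.percentile(a[:,0],[1,99]).round(1) if len(a) else 0)
E
```

```text
sd [0.0002 0.0004 0.0004]
part 16 y [-9.6  9.5] z -11.69
part 45 y [-5.9  5.9] z -1.82
part 67 y [-4.7  4.9] z 2.68
part 80 y [-4.9  4.8] z 2.7
tip x 95.3
mean tool pose in panel: tcp [150.7   0.6 110.4] rot err [-0.06  0.17  0.07]
face (np.int64(195), np.float64(0.27)) (np.int64(192), np.float64(0.23)) None None None cover None None None
cov y 0
cov y 0
cov y 0
cov x 0
```

View pics/w6.png

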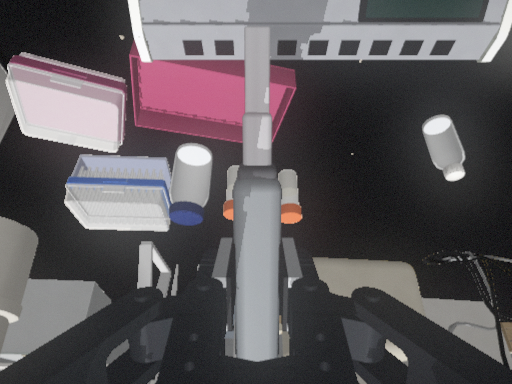

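The image shows the blade centred at column 257 with its tip at row 28, above the vent strip, but the pocket is out of view. I'll back off so the camera sees both the blade and the pocket.

>>> servo_tool(series="1 -0.03 0 -0.03 0 0 0;1 -0.04 0 -0.06 0 0 0;1 -0.05 0 -0.1 0 0 0;1 -0.05 0 -0.1 0 0 0;1 -0.05 0 -0.1 0 0 0;1 -0.05 0 -0.1 0 0 0")

```text
time_s: 11.3
eef_pos: [0.5896, -0.0715, 0.3306]
eef_rot: [0.356, -0.064, 0.932, 0.025]
wrist_force: [0.2, -0.1, -1.4]
opening: 0.219
grasp_force: 60.1
```

```bash
python3 - <<'E'
from h import *
Q,Rm,pm,i=multi(10);blade(Q);save('w7',i)
w=(pm+Q/1000@Rm.T-C)@Rp*1000
print('tcp',(Rp.T@(pm-C)*1000).round(1),'rot err',R.from_matrix(pose(12,0,0)[0].T@Rm).as_rotvec(degrees=True).round(2))
def md(x,y,r=4):
    m=(abs(w[...,0]-x)<r)&(abs(w[...,1]-y)<r)&(abs(w[...,2])<20);return (m.sum(),np.median(w[m][:,2]).round(2)) if m.any() else None
print('face',md(55,-25),md(55,25),md(-40,50),md(20,50),md(20,-50),'cover',md(0,20),md(0,-20),md(-20,0),'pocket',md(40,0,3))
P=lambda a,k:np.percentile(a[:,k],[1,99]).round(1) if len(a) else None
Z=w[...,2];X=w[...,0];Y=w[...,1]
print('bars y',P(w[(abs(X-39)<3)&(Z>6)&(Z<10)&(abs(Y)<60)],1),'x',P(w[(abs(abs(Y)-24)<6)&(Z>6.5)&(Z<9)&(X>28)&(X<60)],0))
print('cover y',P(w[(abs(X-15)<8)&(Z>9.2)&(Z<12)&(abs(Y)<60)],1),'x',P(w[(abs(abs(Y)-24)<6)&(Z>9)&(Z<12)&(abs(X)<40)],0))
print('pocket y',P(w[(abs(X-40)<3)&(Z<-7)&(Z>-13)&(abs(Y)<30)],1),'face end x',P(w[(abs(Y-25)<6)&(abs(Z)<1.2)&(X>40)&(X<80)],0))
E
```

```text
sd [0.0002 0.0002 0.0006]
part 16 y [-9.5  9.3] z -11.72
part 45 y [-5.9  5.9] z -1.86
part 67 y [-4.7  4.9] z 2.68
part 80 y [-4.9  4.8] z 2.68
tip x 95.3
tcp [178.3   1.7 217.6] rot err [-0.17  0.25  0.08]
face None None None None None cover None None None pocket None
bars y None x None
cover y None x None
pocket y None face end x None
```

>>> servo_tool(series="1 0.04 0 0 0 0 0;1 0.08 0 0 0 0 0;1 0.11 0 0.01 0 0 0;1 0.13 0 0.02 0 0 0;1 0.13 0 0.02 0 0 0;1 0.13 0 0.02 0 0 0;1 0.13 0 0.02 0 0 0")

```text
time_s: 12.38
eef_pos: [0.5083, -0.0835, 0.2311]
eef_rot: [0.357, -0.064, 0.931, 0.025]
wrist_force: [-0.6, 0.1, 0.4]
opening: 0.216
grasp_force: 60.1
```

```bash
cat > m.py <<'E'
from h import *
Q,Rm,pm,i=multi(10);blade(Q)
w=(pm+Q/1000@Rm.T-C)@Rp*1000
print('tcp',(Rp.T@(pm-C)*1000).round(1),'rot err',R.from_matrix(pose(12,0,0)[0].T@Rm).as_rotvec(degrees=True).round(2))
def md(x,y,r=4):
    m=(abs(w[...,0]-x)<r)&(abs(w[...,1]-y)<r)&(abs(w[...,2])<20);return (m.sum(),np.median(w[m][:,2]).round(2)) if m.any() else None
print('face',md(55,-25),md(55,25),md(-40,50),md(20,50),md(20,-50),'cover',md(0,20),md(0,-20),md(-20,0),'pocket',md(40,0,3))
P=lambda a,k:np.percentile(a[:,k],[1,99]).round(1) if len(a) else None
Z=w[...,2];X=w[...,0];Y=w[...,1]
print('bars y',P(w[(abs(X-39)<3)&(Z>6)&(Z<10)&(abs(Y)<60)],1),'x',P(w[(abs(abs(Y)-24)<6)&(Z>6.5)&(Z<9)&(X>28)&(X<60)],0))
print('cover y',P(w[(abs(X-15)<8)&(Z>9.2)&(Z<12)&(abs(Y)<60)],1),'x',P(w[(abs(abs(Y)-24)<6)&(Z>9)&(Z<12)&(abs(X)<40)],0))
print('pocket y',P(w[(abs(X-40)<3)&(Z<-7)&(Z>-13)&(abs(Y)<30)],1),'face end x',P(w[(abs(Y-25)<6)&(abs(Z)<1.2)&(X>40)&(X<80)],0))
k=w[(Z>27)&(Z<36)&(abs(X-8)<26)&(abs(Y-100)<26)]
if len(k)>50:print('knob',cv2.minAreaRect(k[:,:2].astype(np.float32)))
E
python3 m.py
```

```text
sd [0.0004 0.0003 0.0007]
part 16 y [-9.4  9.4] z -11.74
part 45 y [-5.9  5.9] z -1.86
part 67 y [-4.7  4.9] z 2.66
part 80 y [-4.9  4.8] z 2.67
tip x 95.3
tcp [ 57.5   1.1 173.2] rot err [-0.06  0.07 -0.04]
face (np.int64(76), np.float64(0.19)) (np.int64(75), np.float64(0.19)) (np.int64(129), np.float64(1.7)) (np.int64(93), np.float64(0.18)) (np.int64(91), np.float64(0.18)) cover (np.int64(96), np.float64(10.23)) (np.int64(96), np.float64(10.2)) None pocket None
bars y [-39.2  39. ] x [31.2 44.8]
cover y [-31.3  31.2] x [-30.1  29.5]
pocket y [-10.9 -10. ] face end x [47.7 67.9]
knob ((6.908233642578125, 99.76757049560547), (11.916763305664062, 36.82484436035156), 89.77410888671875)
```

```bash
cat >> h.py <<'E'
C=C+Rp@np.array([-.8,0,.2])/1000; TIP=np.array([96,0,5.1])
def avg(n=8):
    ps=[];rs=[]
    for _ in range(n):
        a,b=Rt();ps.append(b);rs.append(a);ctrl.camera('scene')
    return R.from_matrix(np.array(rs)).mean().as_matrix(),np.mean(ps,0)
def plan(*goals):
    Rc,pc=avg(5);print('tip now',(Rp.T@(pc+Rc@(TIP/1000)-C)*1000).round(1),'F',np.round(ctrl.get_obs()['wrist_force'],1))
    for g in goals:
        Rg,pg=pose(*g);print(g,(Rc.T@(pg-pc)*1000).round(1),R.from_matrix(Rc.T@Rg).as_rotvec(degrees=True).round(1))
E
python3 - <<'E'
from h import *
plan((12,62,70),(12,58,15),(12,50,2.5))
E
```

```text
tip now [-36.    1.6 147.5] F [ 0.5 -0.3 -0.2]
(12, 62, 70) [-80.   -1.7  95.7] [ 0.1 -0.2 -0. ]
(12, 58, 15) [-64.8  -1.8 148.7] [ 0.1 -0.2 -0. ]
(12, 50, 2.5) [-54.4  -1.8 159.3] [ 0.1 -0.2 -0. ]
```

>>> servo_tool(series="1 -0.03 -0.001 0.02 0 0 0;1 -0.06 -0.0015 0.045 0 0 0;1 -0.08 -0.0015 0.07 0 0 0;1 -0.08 -0.0015 0.096 0 0 0;1 -0.073 -0.0015 0.125 0 0 0;1 -0.065 -0.0015 0.148 0 0 0;1 -0.065 -0.0015 0.148 0 0 0;1 -0.065 -0.0015 0.148 0 0 0")

```text
time_s: 13.8
eef_pos: [0.6521, -0.0629, 0.1602]
eef_rot: [0.354, -0.064, 0.932, 0.027]
wrist_force: [0.8, 0.8, 0.2]
opening: 0.21
grasp_force: 60.0
```

```bash
python3 - <<'E'
from h import *
plan((12,52,2.1),(12,40,-.5),(12,26,-3.5))
E
```

```text
tip now [58.3  0.2 16.6] F [ 0.4  0.1 -0.6]
(12, 52, 2.1) [ 9.2 -0.1 12.6] [ 0.1 -0.1 -0. ]
(12, 40, -0.5) [21.5 -0.1 12.7] [ 0.1 -0.1 -0. ]
(12, 26, -3.5) [35.8 -0.1 12.8] [ 0.1 -0.1 -0. ]
```

>>> servo_tool(series="1 0.005 0 0.007 0 0 0;1 0.009 0 0.0125 0 0 0;1 0.009 0 0.0125 0 0 0;1 0.015 0 0.0125 0 0 0;1 0.021 0 0.0125 0 0 0;1 0.027 0 0.0125 0 0 0;1 0.033 0 0.0125 0 0 0;1 0.036 0 0.0125 0 0 0;1 0.036 0 0.0125 0 0 0")

```text
time_s: 14.8
eef_pos: [0.6337, -0.0661, 0.128]
eef_rot: [0.356, -0.064, 0.932, 0.026]
wrist_force: [0.7, 0.3, -0.6]
opening: 0.212
grasp_force: 60.0
```

```bash
python3 - <<'E'
from h import *
plan((12,25,-3.8),(6,25,-1.2),(0,25,.8),(-5,25,4.2),(-10,25,7.8),(-15,25,11.5),(-18,25,14))
E
```

```text
tip now [25.   0.3 -3.6] F [ 0.3 -0.4 -0.3]
(12, 25, -3.8) [ 0.1 -0.2 -0.1] [ 0.1 -0.2 -0.1]
(6, 25, -1.2) [-0.5 -0.2  7.4] [ 0.1  5.8 -0. ]
(0, 25, 0.8) [ 0.1 -0.3 15.5] [ 0.1 11.8 -0. ]
(-5, 25, 4.2) [ 1.1 -0.3 20.4] [ 0.1 16.8 -0. ]
(-10, 25, 7.8) [ 2.7 -0.3 24.9] [ 0.1 21.8 -0. ]
(-15, 25, 11.5) [ 5.  -0.3 29.1] [ 0.1 26.8 -0. ]
(-18, 25, 14) [ 6.6 -0.3 31.2] [ 0.1 29.8 -0. ]
```

>>> servo_tool(series="1 -0.0005 0 0.0074 0 6 0;1 0 0 0.0155 0 12 0;1 0.0005 0 0.018 0 14.4 0;1 0.001 0 0.0204 0 17 0;1 0.002 0 0.0227 0 19.4 0;1 0.0027 0 0.0249 0 22 0;1 0.0027 0 0.0249 0 22 0")

```text
time_s: 15.63
eef_pos: [0.6512, -0.0643, 0.1098]
eef_rot: [0.172, -0.069, 0.983, 0.012]
wrist_force: [1.1, -1.2, 0.7]
opening: 0.216
grasp_force: 60.2
```

```bash
cat > s.py <<'E'
from h import *
i,P,T,f,c=cam('side');w=(P-C)@Rp*1000
m=(i.min(2)>170)&(w[...,2]>4)&(w[...,2]<40)&(abs(w[...,1])<38)&(w[...,0]>-110)&(w[...,0]<38)
q=w[m];print(len(q));
for a in range(-110,38,8):
    s=q[(q[:,0]>=a)&(q[:,0]<a+8)]
    if len(s)>5:print(a,len(s),np.median(s[:,2]).round(1),np.percentile(s[:,1],[3,97]).round())
import sys
if len(sys.argv)>1: save(sys.argv[1],cv2.resize(i[140:260,210:340],None,fx=4,fy=4,interpolation=cv2.INTER_CUBIC))
E
python3 s.py; python3 -c "
from h import *
plan((-10,25,7.8),(-15,25,11.5),(-18,25,14))"
```

```text
288
-54 33 9.7 [-29.  29.]
-46 35 9.7 [-30.  29.]
-38 41 9.2 [-32.  27.]
-30 43 9.8 [-32.  26.]
-22 39 9.9 [-29.  26.]
-14 41 9.6 [-30.  28.]
-6 36 9.6 [-31.  26.]
2 20 9.0 [-35.  24.]
tip now [26.   0.2  8. ] F [ 0.6 -0.7  2.2]
(-10, 25, 7.8) [ 1.  -0.3  0.3] [ 0.1 -0.   0. ]
(-15, 25, 11.5) [ 1.6 -0.3  5.1] [0.1 5.  0. ]
(-18, 25, 14) [ 2.3 -0.3  7.7] [0.1 8.  0. ]
```

```bash
python3 s.py v1
```

```text
289
-78 29 9.9 [-30.  24.]
-70 38 9.9 [-29.  28.]
-62 38 9.8 [-31.  26.]
-54 41 9.1 [-31.  24.]
-46 39 9.6 [-30.  27.]
-38 42 9.8 [-31.  27.]
-30 40 9.2 [-31.  25.]
-22 22 8.9 [-30.  26.]
```

View pics/v1.png

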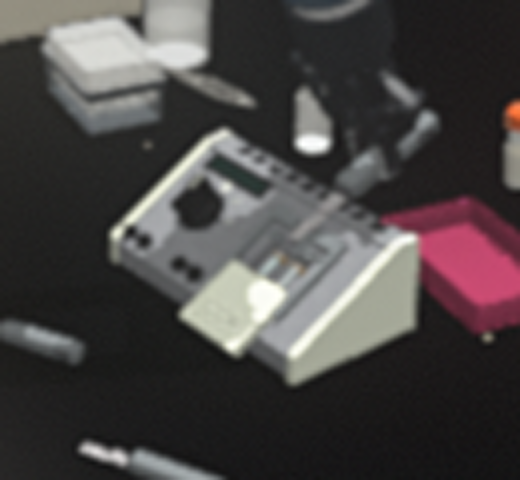

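The cover is off and sliding down the slope at about (235,305), and both fuses are open at (285,265). Now I'll carry the tool back to its old spot.

```bash
python3 s.py; python3 - <<'E'
from h import *
Rc,pc=avg(4);g=R.from_euler('z',-1.1,degrees=True).as_matrix()@np.diag([-1,1,-1.])
for p in ([pc[0]-.02,pc[1],.24],[.53,-.31,.24],[.53,-.31,.0085]):print(p,(Rc.T@(np.array(p)-pc)*1000).round(1),R.from_matrix(Rc.T@g).as_rotvec(degrees=True).round(1))
E
```

```text
288
-78 28 9.4 [-31.  26.]
-70 39 10.3 [-31.  26.]
-62 40 9.1 [-31.  25.]
-54 39 9.9 [-31.  26.]
-46 39 10.2 [-31.  26.]
-38 41 9.0 [-31.  25.]
-30 39 9.8 [-31.  25.]
-22 23 10.1 [-30.  24.]
[np.float64(0.6288884342797927), np.float64(-0.06420015827825135), 0.24] [ -26.     3.  -130.3] [ 1.7 19.8  8.9]
[0.53, -0.31, 0.24] [  97.9 -226.8 -175.5] [ 1.7 19.8  8.9]
[0.53, -0.31, 0.0085] [ 176.5 -227.2   42.2] [ 1.7 19.8  8.9]
```

>>> servo_tool(series="1 -0.01 0 -0.02 0 0 0;1 -0.018 0.002 -0.05 0 0 0;1 -0.026 0.003 -0.09 0 5 2;1 -0.026 0.003 -0.13 1 12 5;1 0 -0.03 -0.14 1.7 19.8 8.9;1 0.02 -0.07 -0.145 1.7 19.8 8.9;1 0.04 -0.105 -0.15 1.7 19.8 8.9;1 0.06 -0.14 -0.16 1.7 19.8 8.9;1 0.08 -0.175 -0.17 1.7 19.8 8.9;1 0.09 -0.205 -0.175 1.7 19.8 8.9;1 0.098 -0.227 -0.175 1.7 19.8 8.9;1 0.098 -0.227 -0.175 1.7 19.8 8.9")

```text
time_s: 17.23
eef_pos: [0.5283, -0.3147, 0.2383]
eef_rot: [-0.001, 0.012, 1.0, -0.001]
wrist_force: [0.3, 0.0, -1.4]
opening: 0.22
grasp_force: 60.0
```

>>> servo_tool(series="1 0 0 0 0 0 0;1 0 0 0.03 0 0 0;1 0 0 0.06 0 0 0;1 0 0 0.09 0 0 0;1 0 0 0.12 0 0 0;1 0 0 0.15 0 0 0;1 0 0 0.17 0 0 0;1 0 0 0.19 0 0 0;1 0 0 0.19 0 0 0;1 0 0 0.19 0 0 0")

```text
time_s: 18.07
eef_pos: [0.5299, -0.3082, 0.0483]
eef_rot: [-0.001, 0.009, 1.0, 0.001]
wrist_force: [0.4, -0.3, -1.2]
opening: 0.215
grasp_force: 60.0
```

```bash
python3 - <<'E'
from h import *
Rc,pc=avg(6);print(pc,(Rc[2]).round(4),'drop',pc[2]-.0075)
E
python3 s.py|tail -3
```

```text
[ 0.53122116 -0.31000575  0.05058084] [-0.001  -0.0013 -1.    ] drop 0.043080838363432114
-38 41 10.1 [-31.  31.]
-30 44 9.1 [-31.  33.]
-22 28 8.9 [-33.  33.]
```

>>> servo_tool(series="1 0 0 0.015 0 0 0;1 0 0 0.03 0 0 0;1 0 0 0.038 0 0 0;1 0 0 0.043 0 0 0;1 0 0 0.044 0 0 0;1 0 0 0.044 0 0 0;0.3 0 0 0.044 0 0 0;0 0 0 0.044 0 0 0;0 0 0 0.044 0 0 0;0 0 0 0.044 0 0 0")

```text
time_s: 19.25
eef_pos: [0.5306, -0.3105, 0.0057]
eef_rot: [0.0, 0.009, 1.0, -0.001]
wrist_force: [-0.4, 0.4, -0.3]
opening: 0.498
grasp_force: 0.0
```

>>> servo_tool(series="0 0 0 -0.02 0 0 0;0 0 0 -0.06 0 0 0;0 0 0 -0.1 0 0 0;0 0 0 -0.14 0 0 0;0 0 0 -0.18 0 0 0;0 0 0 -0.2 0 0 0;0 0 0 -0.2 0 0 0")

```text
time_s: 19.83
eef_pos: [0.5333, -0.3125, 0.2128]
eef_rot: [0.004, 0.009, 1.0, -0.004]
wrist_force: [-0.1, -1.1, 1.4]
opening: 0.505
grasp_force: 0.0
```

```bash
python3 - <<'E'
from h import *
i,P,T,f,c=cam('wrist')
for a,b in((.012,.03),(.002,.011)):
    m=((P[...,2]>a)&(P[...,2]<b)&(i.min(2)>70)&(abs(P[...,1]+.31)<.03)&(P[...,0]>.4)&(P[...,0]<.62));q=P[m];print(m.sum(),np.percentile(q,[2,50,98],axis=0).round(3))
a=cam('side');b=cam('side');w=(b[1]-C)@Rp*1000
k=w[(w[...,2]>26)&(w[...,2]<36)&(abs(w[...,0]-8)<26)&(abs(w[...,1]-100)<26)];print('knob',cv2.minAreaRect(k[:,:2].astype(np.float32)))
E
python3 s.py; sleep 0; python3 s.py
```

```text
1808 [[ 0.493 -0.32   0.015]
 [ 0.538 -0.311  0.018]
 [ 0.587 -0.302  0.02 ]]
611 [[ 0.436 -0.315  0.003]
 [ 0.462 -0.309  0.005]
 [ 0.486 -0.304  0.01 ]]
knob ((6.564591407775879, 100.459716796875), (36.65078353881836, 13.276978492736816), 2.971214532852173)
321
-78 38 9.8 [-31.  30.]
-70 41 9.8 [-29.  28.]
-62 41 10.0 [-31.  30.]
-54 43 9.1 [-32.  30.]
-46 45 9.8 [-32.  29.]
-38 44 9.8 [-31.  34.]
-30 43 10.2 [-31.  34.]
-22 25 9.6 [-31.  28.]
322
-78 40 9.7 [-31.  29.]
-70 42 9.7 [-31.  30.]
-62 44 10.3 [-31.  28.]
-54 40 9.8 [-30.  29.]
-46 43 9.7 [-31.  31.]
-38 40 9.8 [-30.  31.]
-30 42 9.4 [-31.  34.]
-22 31 9.6 [-30.  34.]
```

```bash
python3 -c "
from bench import ctrl
print(ctrl.hand_in())"
```

```text
the job is handed in; nothing more can be done
None
```

The job is handed in, with no verdict shown: the switch is on the white dot, the cover rests on the panel front about 47 mm down its slope with both fuses open, and the pry tool lies on the worktop. I could not measure the 7 mm lift under the blade directly; the cover came free and slid down as I levered.

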